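Flip the ratchet to tighten, feel it free-wheel, and run the hub nut up to its stop

TASK

The ratchet wrench sitting on the hub's axle nut is set to loosen. Flip the direction lever on its head fully over to tighten, then swing the handle back anticlockwise (seen from above) by about 40 degrees to feel it click round freely while the nut stays put, and then swing it clockwise to turn the nut until the nut's tail comes up against the stop pin. Leave the lever set to tighten and leave everything else on the shelf where it is.

Things in the scene. Friction and masses are not known exactly. Their poses are not given: they have to be found in the camera images.
- axis (a point): Point on the vertical axis of hub, nut and wrench, at the top of the wrench's head, 163 mm above the table. The steel head is 62 mm across, 137 to 163 mm up. Below it: nut and socket, an aluminium drum hub 132 mm across (top face 100 mm up) and a 150 x 150 mm timber clamp block, 45 mm high, all fixed firmly to the table, at a new place and yaw each time.
- ratchet (a joint): Wrench angle about its vertical axis relative to the station, rad, growing CLOCKWISE from above; stops at -1.1 and 1.25; starts at 0 to 0.4. 18 teeth: it clicks every 0.35 rad, so up to 0.35 rad of play may pass before it bites. At handle_grip the free direction needs 1 to 2.5 N, driving the nut 6 to 8 N.
- handle_grip (a point): Point to hold or push the wrench's handle: on the centre line of its round steel grip (18 mm diameter, reaching from 100 to 215 mm from the axis), 150 mm from the axis and 150 mm above the table. The handle is level and points radially away from the axis, with free space under it down to the table but for low things.
- handle_end (a point): Outer end of the same handle, 215 mm from the axis.
- selector (a joint): Direction lever on top of the wrench, rad, pivot vertical, 44 mm from the wrench axis on the handle side; stops at -0.35 and 0.35. Negative stop = loosen (drives anticlockwise, free clockwise), its start; positive stop = tighten (drives clockwise, free anticlockwise). Near the middle neither pawl grips, so push it fully across; it is stiff and stays where it is left.
- tab (a point): On the lever's thumb tab, an upright dark steel fin 26 mm long, 8 mm thick, 170 to 188 mm up, over the head: from 16 to 42 mm from the pivot towards the wrench axis. This point: 34 mm from the pivot, 180 mm up. Seen from the handle's end looking to the head it lies left of the handle line for loosen, right for tighten (11 mm). A push of 2 to 4 N square to the handle moves it.
- nut (a joint): Angle of the axle nut with its socket and tail, rad, growing CLOCKWISE (tightening); starts at 0 to 0.3, stopped at 0.75 where the tail meets the stop pin. It is stiff (0.9 N m) and stays where it is left.
- tail_tip (a point): Tip of the nut's steel tail, a flat arm 10 mm wide reaching 60 mm from the axis, 113 mm above the table, just over the hub's top face. The stop pin is an 8 mm upright steel pin on the hub's top face, 50 mm from the axis, clockwise of the tail.
- tray: White enamel tray 300 x 200 x 22 mm with a spring clip on its rim, heavy; bystander. Origin: centre of its underside.
- valve_tool: Red valve tool 68 mm long in the tray; bystander.
- tyre_lever0: White plastic tyre lever 120 mm long in the tray; bystander.
- tyre_lever1: The other white tyre lever in the tray; bystander.
- tin: Closed aluminium tin, 69 mm across, 48 mm high, in the tray; bystander. Origin: centre of its underside.
- spanner: Steel spanner lying on the table; bystander.
- patch_tin: Small closed can, 54 mm across, 50 mm high, on the table; bystander. Origin: centre of its underside.
- mug: White mug 76 mm across, 80 mm high; bystander. Origin: centre of its underside.
- brake_shoe: Curved aluminium brake shoe with rubber lining, 24 mm high, about 130 mm long; bystander.

How it is judged:
On the way, in this order (a step that is already met when the one before it is completed fails the run):
1. the direction lever is pushed across to the tighten side (lever angle above 0.25) (value of joint selector above 0.25 rad), for 0.2 s.
2. the handle is swung back with the lever on tighten: its end is over 110 mm (0.52 rad) from its start, the nut's tail within 6 mm of its start (distance of handle_end from where it was at the start of the episode above 0.11 m and distance of tail_tip from where it was at the start of the episode below 0.006 m and value of joint selector above 0.2 rad), for 0.1 s.
At the end, for the whole second after the job is handed in: The nut has been turned clockwise until its tail is at the stop pin (nut angle above 0.67 of 0.75 rad), the direction lever is still on its tighten side (above 0.2), and the wrench and nut are at rest (value of joint nut above 0.67 rad and value of joint selector above 0.2 rad and velocity of joint ratchet between -0.05 and 0.05 rad/s and velocity of joint nut below 0.05 rad/s); the robot touches nothing.
It fails at once if a bystander is moved by more than 30 mm (distance of any of valve_tool, tyre_lever0, tyre_lever1, tin, spanner, patch_tin, mug, brake_shoe from where it was at the start of the episode above 0.03 m).
It also fails if it takes over 51 s, if anything falls off the work surface, if the arm or the gripper's body presses on something with over 40 N, if the wrist force passes 120 N, or if a joint passes its speed limit or range.

ROBOT

A 6-joint arm with a two-finger parallel gripper is mounted at the origin on the work surface. World frame = base frame: x ahead of the robot, y to its left, z up, the work surface at z = 0. Lengths are in m, angles in rad, forces in N, time in s.
With the tool pointing down it reaches from about 0.4 to 0.825 m from the base axis. Payload 7 kg.
Tool frame: the origin (TCP) lies midway between the tips of the shut fingers; the grasp point (between the pads) lies behind it (robot.hold_point_z is the z of the grasp point in the tool frame, in m); z points along the fingers, y is the line along which they close (so a half turn about z gives the same grasp; the last joint's range is limited). The gripper opens to 88 mm and grips with 3 to 60 N. Pads are 19 mm wide; open, the fingers measure 130 mm over their backs; the gripper's body (78 mm by 193 mm) begins 47 mm behind the grasp point.
Start: joints at [1.629, 0.359, 0.012, 0, -1.224, -0.288], TCP at [0.154, 0.657, 0.227] pointing down, gripper open.
Joint ranges: [-3.07, 3.07], [-1.43, 2.12], [-1.02, 1.25], [-3.03, 1.67], [-3.05, -0], [-3.03, 3.03]. Speed limits (rad/s): [2.39, 2.39, 3.01, 3.14, 3.14, 3.14].

INTERFACE

Orientations are given as a unit quaternion [x, y, z, w].
In Python, from station import robot gives the robot as it stands. The module is installed in compiled form; this text tells all that it offers.
- The arm moves only by the shell command python3 -m creep 'ROWS' [FORCE]. ROWS is JSON, a list of rows, each a list of 3 entries, a list of its own where there are three numbers: the shift along the tool's x, y, z in m, then the turn, a rotation vector about the tool's x, y, z in rad, then the finger opening in m, from 0 to 0.0876. A call has 1 to 8 rows; each row shifts and turns the commanded pose from where the row before left it, along the tool's axes as they then stand; what a row does not reach is not made up. A row lasts 1/8 s, in which the tool goes at most 62.5 mm and 10.7 degrees, less where a joint would pass 70% of its speed; a pose out of reach is approached as far as the arm can. A call with a gripper value outside its range is refused whole. The fingers move at their own pace and stop on an object; FORCE is the grip in N (left out, the last holds). Time passes only in rows, so rows that do not move let the fingers close. It gives the time, the measured TCP pose, the force, the opening and the grip force at its end, in the units of the state.
- robot.observe(): the state, without advancing time (a new reading comes with each control period).
- robot.get_image(name): name is "scene" or "top" or "wrist"; returns a dict with "pixels" (384x512x3 uint8, red, green, blue), "fx", "fy", "cx", "cy" (pixels), "k1" (the pictures are not rectified: a ray, as slopes to the right and down, at radius r is drawn at 1 + k1 r^2 times it, then the intrinsics apply), "R" (3x3) and "t" (3): a world point X has camera coordinates R X + t; the wrist camera has in their place "hand_eye" (4x4, takes a point from camera to tool coordinates, whose origin is the TCP and whose axes are the flange's). Camera axes: x right, y down, z forward; pixel columns grow to the right and rows downward; lengths in m; the calibration is good to about 2 mm. A picture is of the moment at which its call begins: read the wrist's pose just before it. There is no depth.
- robot.close_job(): hands the job in; it is judged then, once.
Trained networks look in a picture, given as the dict that the camera call returned (one of the last four; its "shot" number tells which), for a name from the list of things; names that differ only in an ending like _2 or _b are one class to them, and where a whole thing is asked for, a point or a joint stands for the part that bears it (a point fixed in the world has none). Each returns a list of dicts, best first, with "p" (0 to 1); they miss things now and then, are a little off and sometimes report something else, mostly with a low value. They report only what shows in the picture. A call takes as long as a camera call.
- robot.search_frame(query, picture): "pixel" ([column, row] in pixels, amid what is visible of it).
The state is a dict: "time": time; "joints": joint angles; "qvel": joint speeds; "effort": joint torques, N m; "eef_pos": TCP position; "orientation": TCP orientation; "contact_force": force on the tool from outside, world axes, zero at the start; "torque": the same for the moment, N m; "gripper_width": finger opening in m; "finger_force": force on a finger pad.
Only numpy, scipy, OpenCV 4.12 (cv2) and the standard library are available. Lean on these libraries where they do the work, as an engineer would, in place of code of your own. Each camera call takes 0.05 s, during which the arm holds its last target. There are 200 camera calls.

## Working session

There is one attempt and no reset: what is moved stays moved. The work goes in short steps, Python scripts to look and compute and a shell command to move; the robot and the scene stay as the last step left them, time stands still between calls to the robot, and variables do not carry over. Pictures are saved under pics/ and viewed, at most 10 in all, crops included, and the job is handed in when it is done.

```bash
mkdir -p pics; cat > h.py <<'E'
import numpy as np, cv2
from station import robot
from scipy.spatial.transform import Rotation as Rot
def ray(im,px,st=None):
    K=np.array([[im["fx"],0,im["cx"]],[0,im["fy"],im["cy"]],[0,0,1]])
    # undistort: r_d = r(1+k1 r^2)
    d=cv2.undistortPoints(np.array([[px]],float),K,np.array([im["k1"],0,0,0.]))[0,0]
    v=np.array([d[0],d[1],1.])
    if "R" in im:
        R=np.array(im["R"]);t=np.array(im["t"]); return -R.T@t, R.T@v
    H=np.array(im["hand_eye"]); Rt=Rot.from_quat(st["orientation"]).as_matrix()
    return Rt@H[:3,3]+np.array(st["eef_pos"]), Rt@H[:3,:3]@v
def atz(im,px,z,st=None):
    o,d=ray(im,px,st); return o+d*(z-o[2])/d[2]
def save(im,n): cv2.imwrite("pics/"+n,im["pixels"][:,:,::-1])
E
python3 - <<'E'
from h import *
st=robot.observe(); print(st, robot.hold_point_z)
Z=dict(axis=.163,handle_grip=.15,handle_end=.15,tab=.18,tail_tip=.113,mug=.04,patch_tin=.025,tray=.01)
for c in ["top","scene"]:
    im=robot.get_image(c); save(im,c+"0.png")
    for q,z in Z.items():
        for r in robot.search_frame(q,im)[:2]: print(c,q,np.round(r["pixel"],1),round(r["p"],2),atz(im,r["pixel"],z).round(3))
a=cv2.imread("pics/top0.png");b=cv2.imread("pics/scene0.png")
E
```

```text
{'time': 0.0, 'joints': array([ 1.62908663e+00,  3.59406046e-01,  1.10421307e-02, -3.52410873e-04,
       -1.22410347e+00, -2.88155431e-01]), 'qvel': array([ 0.00156843, -0.00102926, -0.00045961, -0.00114642, -0.00018362,
       -0.00119058]), 'effort': array([ 6.34057469e-04, -5.82718027e+01,  2.93066901e+01,  6.99789271e+00,
        7.08003514e-03, -1.44859014e-04]), 'eef_pos': array([0.15367464, 0.65675973, 0.22560261]), 'orientation': array([ 9.93395276e-01, -1.14739273e-01, -1.91824468e-05,  8.51577225e-04]), 'contact_force': array([-0.39381835, -0.44984371, -0.28119022]), 'torque': array([-0.00959262,  0.03413262, -0.02173566]), 'finger_force': 0.0, 'gripper_width': 0.08776512897014417} -0.0188
top axis [296.6 206.4] 0.96 [ 0.51  -0.102  0.163]
top axis [146.9 233.9] 0.22 [0.41  0.35  0.163]
top handle_grip [127.8 194.3] 0.47 [0.533 0.424 0.15 ]
top handle_end [294.  195.7] 0.67 [ 0.546 -0.095  0.15 ]
top handle_end [363.5 246.4] 0.31 [ 0.396 -0.309  0.15 ]
top tab [294.2 191.7] 0.55 [ 0.552 -0.092  0.18 ]
top tail_tip [292.5 195.8] 0.59 [ 0.553 -0.094  0.113]
top tail_tip [294.3 195.1] 0.46 [ 0.555 -0.099  0.113]
top mug [375.4 189.7] 0.94 [ 0.598 -0.383  0.04 ]
top mug [221.7 156.9] 0.72 [0.695 0.145 0.04 ]
top patch_tin [211.4 241.3] 0.72 [0.406 0.166 0.025]
top tray [139.6 220.8] 0.8 [0.468 0.417 0.01 ]
scene axis [349.1 304.2] 0.46 [0.521 0.425 0.163]
scene handle_grip [236.2 167.6] 0.74 [ 0.548 -0.081  0.15 ]
scene handle_end [237.  169.9] 0.68 [ 0.551 -0.073  0.15 ]
scene tab [233.5 159.7] 0.63 [ 0.55  -0.091  0.18 ]
scene tail_tip [235.7 166.1] 0.64 [ 0.535 -0.112  0.113]
scene tail_tip [221.4 165.8] 0.57 [ 0.573 -0.137  0.113]
scene mug [189.6 132.5] 0.6 [ 0.58  -0.379  0.04 ]
scene patch_tin [318.4 226.7] 0.56 [0.402 0.17  0.025]
scene tray [347.2 308.2] 0.72 [0.479 0.413 0.01 ]
```

```bash
python3 - <<'E'
import cv2
a=cv2.imread("pics/top0.png");b=cv2.imread("pics/scene0.png")
cv2.imwrite("pics/a.png",cv2.resize(a[110:290,190:430],None,fx=3.3,fy=3.3,interpolation=2))
cv2.imwrite("pics/b.png",cv2.resize(b[90:270,130:370],None,fx=3.3,fy=3.3,interpolation=2))
E
```

```text
(no output)
```

View pics/a.png

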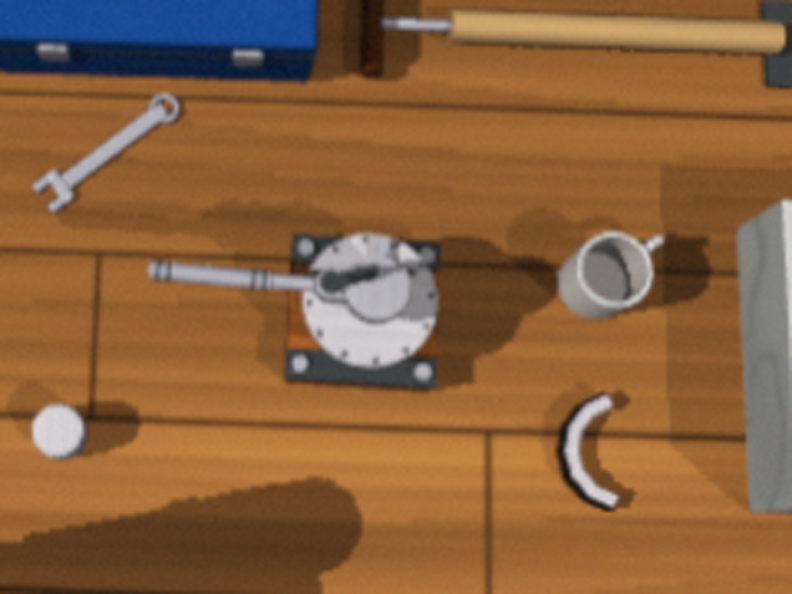

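View pics/b.png

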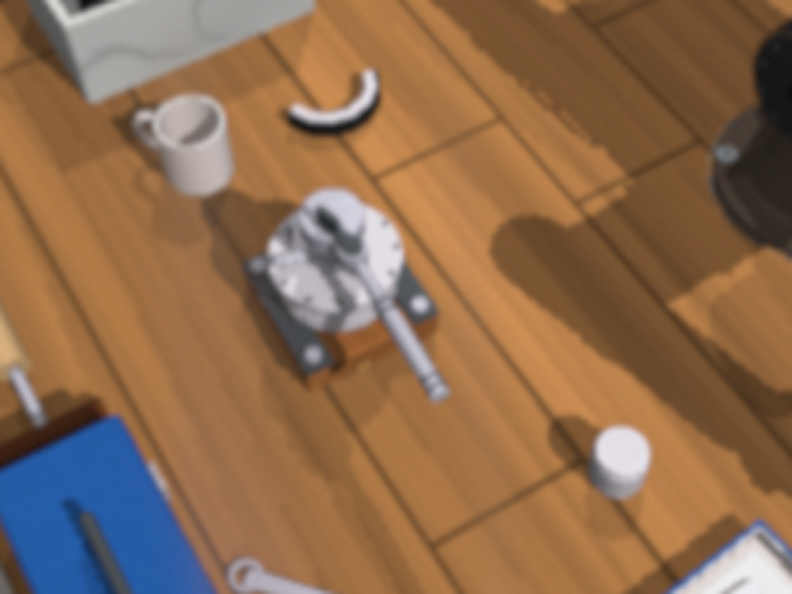

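Both views show the wrench at centre. In crop a the head is at (378,292), the handle end at (150,270) pointing to +y, and the tab runs from (320,285) to (405,262) on the +x side (loosen). The can lies at (58,432), the mug at (615,270).

```bash
python3 - <<'E'
from h import *
im=robot.get_image("top"); sc=robot.get_image("scene")
f=lambda x,y:(x/3.3+190,y/3.3+110); g=lambda x,y:(x/3.3+130,y/3.3+90)
for n,p,z in [("head",(378,292),.163),("end",(150,270),.15),("tabpivot",(325,287),.18),("tabtip",(403,262),.185),("hub",(370,300),.1)]:print(n,atz(im,f(*p),z).round(4))
for n,p,z in [("head",(334,215),.163),("end",(440,395),.15),("tabtip",(322,208),.188)]:print("sc",n,atz(sc,g(*p),z).round(4))
st=robot.observe();print(Rot.from_quat(st["orientation"]).as_matrix().round(3))
E
```

```text
head [ 0.5355 -0.1261  0.163 ]
end [0.5519 0.0875 0.15  ]
tabpivot [ 0.5353 -0.0753  0.18  ]
tabtip [ 0.5601 -0.1462  0.185 ]
hub [ 0.5394 -0.1262  0.1   ]
sc head [ 0.5421 -0.1221  0.163 ]
sc end [0.5557 0.0875 0.15  ]
sc tabtip [ 0.5557 -0.1171  0.188 ]
[[ 0.974 -0.228  0.   ]
 [-0.228 -0.974  0.   ]
 [ 0.    -0.    -1.   ]]
```

```bash
python3 -m creep '[[[0.033,0.038,-0.012],[0,0,0],0.0876],[[0.033,0.038,-0.012],[0,0,0],0.0876],[[0.033,0.038,-0.012],[0,0,0],0.0876],[[0.033,0.038,-0.012],[0,0,0],0.0876],[[0.033,0.038,-0.012],[0,0,0],0.0876],[[0.033,0.038,-0.012],[0,0,0],0.0876],[[0.033,0.038,-0.012],[0,0,0],0.0876],[[0.033,0.038,-0.012],[0,0,0],0.0876]]'
python3 -m creep '[[[0.033,0.038,0],[0,0,0],0.06],[[0.033,0.038,0],[0,0,0],0.06],[[0.033,0.038,0],[0,0,0],0.06],[[0.033,0.038,0],[0,0,0],0.06],[[0.033,0.038,0],[0,0,0],0.06],[[0.033,0.038,0],[0,0,0],0.06],[[0.033,0.038,0],[0,0,0],0.06],[[0.033,0.038,0],[0,0,0],0.06]]'
python3 -m creep '[[[0,0,0],[0,0,0.1755],0.06],[[0,0,0],[0,0,0.1755],0.06],[[0,0,0],[0,0,0.1755],0.06],[[0,0,0],[0,0,0.1755],0.06],[[0,0,0],[0,0,0.1755],0.06],[[0,0,0],[0,0,0.1755],0.06],[[0,0,0],[0,0,0.1755],0.06],[[0,0,0],[0,0,0.1755],0.06]]'
python3 - <<'E'
from h import *
st=robot.observe(); im=robot.get_image("wrist"); save(im,"w1.png")
print(st["joints"].round(2),Rot.from_quat(st["orientation"]).as_matrix().round(3))
for q,z in dict(axis=.163,handle_grip=.15,handle_end=.15,tab=.18,tail_tip=.113).items():
    for r in robot.search_frame(q,im)[:2]: print(q,np.round(r["pixel"],1),round(r["p"],2),atz(im,r["pixel"],z,st).round(4))
E
```

```text
time: 2.0
eef_pos: [0.342, 0.2995, 0.3233]
orientation: [0.993, -0.114, 0.0, -0.0]
contact_force: [1.3, 0.2, -0.8]
gripper_width: 0.0876
finger_force: 0.0
time: 3.0
eef_pos: [0.53, -0.0567, 0.3229]
orientation: [0.993, -0.115, 0.0, -0.0]
contact_force: [2.0, 1.5, -0.0]
gripper_width: 0.0601
finger_force: 0.0
time: 4.0
eef_pos: [0.5293, -0.0551, 0.3227]
orientation: [-0.682, 0.731, -0.0, 0.0]
contact_force: [-0.1, 0.5, -1.2]
gripper_width: 0.0601
finger_force: 0.0
[ 0.27  0.07 -0.14  0.   -1.36 -0.33] [[-0.069 -0.998  0.   ]
 [-0.998  0.069  0.   ]
 [-0.    -0.    -1.   ]]
axis [242.1 116.9] 0.73 [ 0.536 -0.123  0.163]
handle_grip [237.7 131.7] 0.65 [ 0.5425 -0.1074  0.15  ]
handle_end [239.9 129.9] 0.72 [ 0.54   -0.1092  0.15  ]
tail_tip [199.1 106. ] 0.62 [ 0.5882 -0.1386  0.113 ]
```

View pics/w1.png

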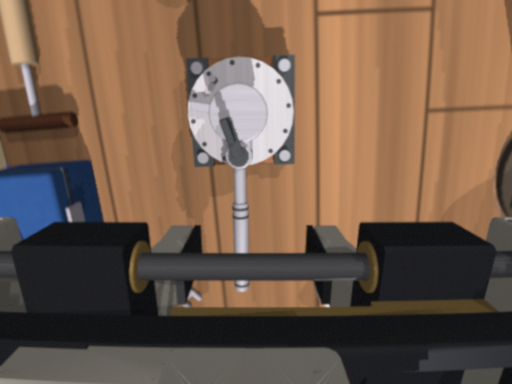

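Head centre is at (239,113), the pivot at (239,156), the tab running from (234,147) to (222,120), handle end at (242,289); the gripper's fingers straddle the handle at about (188,265) and (320,265).

```bash
python3 - <<'E'
from h import *
st=robot.observe(); im=robot.get_image("wrist")
p=st["eef_pos"];M=Rot.from_quat(st["orientation"]).as_matrix()
for n,px,z in [("head",(239,113),.163),("pivot",(239,156),.172),("tab0",(234,147),.188),("tab1",(222,120),.188),("band",(241,211),.15),("end",(242,290),.15)]:
    X=atz(im,px,z,st);print(n,X.round(4),"tool",(M.T@(X-p)).round(4))
cv2.imwrite("pics/w2.png",cv2.resize(im["pixels"][50:180,170:310,::-1],None,fx=4.5,fy=4.5,interpolation=2))
E
```

```text
head [ 0.5396 -0.127   0.163 ] tool [ 0.0713 -0.0145  0.1596]
pivot [ 0.5423 -0.0836  0.172 ] tool [ 0.0278 -0.0146  0.1506]
tab0 [ 0.5456 -0.0951  0.188 ] tool [ 0.039  -0.0186  0.1346]
tab1 [ 0.5552 -0.1216  0.188 ] tool [ 0.0649 -0.0297  0.1346]
band [ 0.5459 -0.0156  0.15  ] tool [-0.0403 -0.0141  0.1726]
end [0.5523 0.0909 0.15  ] tool [-0.147  -0.0141  0.1726]
```

View pics/w2.png

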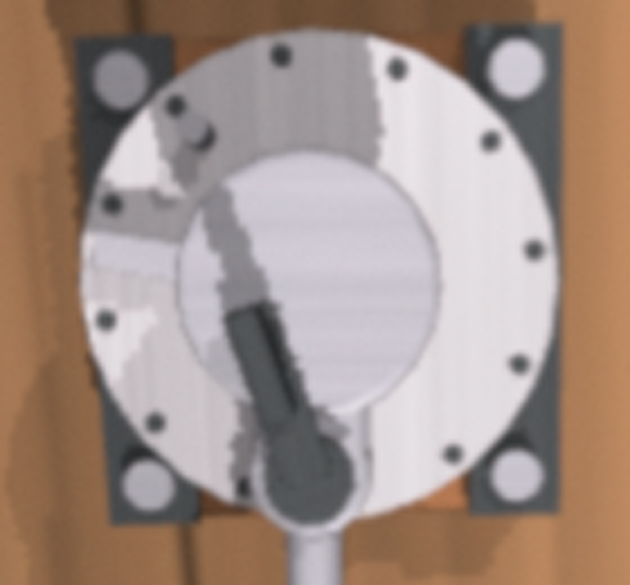

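The crop confirms the tab at (245,310)–(290,405), left of the handle line, with the tail at (130,255) and the pin at (200,135) clockwise of it. The handle lies along tool x at y = -14 mm, so I'll straddle the tab with the open fingers and push to +y.

```bash
python3 -m creep '[[[0.03,-0.011,0.02],[0,0,0],0.06],[[0.028,-0.011,0.02],[0,0,0],0.06],[[0,0,0.03],[0,0,0],0.06],[[0,0,0.03],[0,0,0],0.06],[[0,0,0.03],[0,0,0],0.06],[[0,0,0.017],[0,0,0],0.06],[[0,0,0],[0,0,0],0.06]]'
python3 -m creep '[[[0,0.01,0],[0,0,0],0.06],[[0,0.008,0],[0,0,0],0.06],[[0,0.006,0],[0,0,0],0.06],[[0,0.005,0],[0,0,0],0.06],[[0,0.004,0],[0,0,0],0.06],[[0,0.003,0],[0,0,0],0.06],[[0,0.003,0],[0,0,0],0.06],[[0,0,0],[0,0,0],0.06]]'
```

```text
time: 5.22
eef_pos: [0.5469, -0.1144, 0.1743]
orientation: [-0.685, 0.729, 0.001, -0.001]
contact_force: [0.0, -0.4, 0.8]
gripper_width: 0.0601
finger_force: 0.0
time: 6.22
eef_pos: [0.5088, -0.1118, 0.1757]
orientation: [-0.685, 0.729, -0.0, 0.0]
contact_force: [2.9, -1.3, 2.3]
gripper_width: 0.0602
finger_force: 1.4
```

```bash
python3 -m creep '[[[0,0.003,0],[0,0,0],0.06],[[0,0.002,0],[0,0,0],0.06],[[0,0,0],[0,0,0],0.06]]'; python3 -m creep '[[[0,0.002,0],[0,0,0],0.06],[[0,0,0],[0,0,0],0.06]]'
python3 - <<'E'
from h import *
st=robot.observe(); im=robot.get_image("wrist"); save(im,"w3.png")
E
```

```text
time: 6.6
eef_pos: [0.5053, -0.1118, 0.1759]
orientation: [-0.685, 0.729, -0.001, 0.001]
contact_force: [7.2, -5.1, -1.0]
gripper_width: 0.0601
finger_force: 4.4
time: 6.85
eef_pos: [0.5036, -0.112, 0.1759]
orientation: [-0.685, 0.729, -0.002, 0.001]
contact_force: [9.0, -8.9, -1.4]
gripper_width: 0.0602
finger_force: 5.4
```

View pics/w3.png

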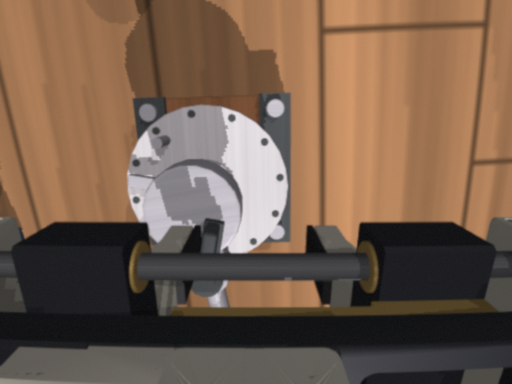

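The tab now leans to the right, (213,225) to (205,290), with force rising to 9 N, so it is at its stop. I'll back off, lift and check.

```bash
python3 -m creep '[[[0,-0.02,0],[0,0,0],0.06],[[0,-0.018,-0.02],[0,0,0],0.06],[[-0.02,0,-0.04],[0,0,0],0.06],[[-0.04,0,-0.03],[0,0,0],0.06],[[-0.04,0,-0.02],[0,0,0],0.06],[[-0.037,0,0],[0,0,0],0.06],[[0,0,0],[0,0,0],0.06]]'
python3 - <<'E'
from h import *
st=robot.observe(); im=robot.get_image("wrist")
p=st["eef_pos"];M=Rot.from_quat(st["orientation"]).as_matrix();print(M.round(3))
cv2.imwrite("pics/w4.png",cv2.resize(im["pixels"][0:300,130:350,::-1],None,fx=2,fy=2,interpolation=2))
E
```

```text
time: 7.78
eef_pos: [0.5472, 0.0251, 0.2846]
orientation: [-0.685, 0.728, 0.001, -0.001]
contact_force: [0.3, 0.1, -0.7]
gripper_width: 0.0601
finger_force: 0.0
[[-0.06  -0.998 -0.003]
 [-0.998  0.06   0.   ]
 [-0.     0.003 -1.   ]]
```

View pics/w4.png

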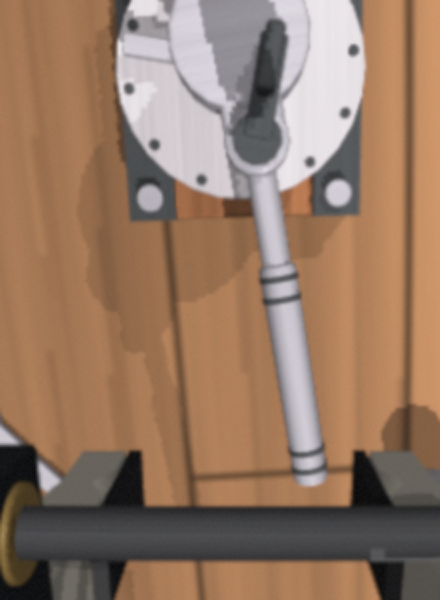

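The lever has flipped: pivot (258,140), tab tip (275,30), about 20° right of the handle line. The handle has swung freely by about 10° to the line (263,180)–(310,478).

```bash
python3 - <<'E'
from h import *
st=robot.observe(); im=robot.get_image("wrist")
p=st["eef_pos"];M=Rot.from_quat(st["orientation"]).as_matrix()
A=atz(im,(263/2+130,180/2),.15,st);B=atz(im,(309/2+130,480/2),.15,st);H=atz(im,(239/2+130,22),.163,st)
print(A,B,H); ax=np.array([.5395,-.126,.15])
d=(B-A)/np.linalg.norm(B-A);u=B-ax;print("len",np.linalg.norm(u),np.degrees(np.arctan2(*d[1::-1])),np.degrees(np.arctan2(*u[1::-1])))
u/=np.linalg.norm(u);G=ax+.15*u;print("grip",G,"tool",(M.T@(G-p)).round(4)," toolframe dir",(M.T@-u).round(3))
E
```

```text
[ 0.53310554 -0.06770711  0.15      ] [0.51668361 0.08603044 0.15      ] [ 0.54070892 -0.12320066  0.163     ]
len 0.21325452793853258 96.09709754790214 96.14190774813939
grip [0.5234513  0.02313899 0.15      ] tool [0.0023 0.0232 0.1346]  toolframe dir [ 0.986 -0.167 -0.   ]
```

```bash
python3 -m creep '[[[0.002,0.0235,0],[0,0,-0.168],0.05],[[0,0,0.05],[0,0,0],0.05],[[0,0,0.05],[0,0,0],0.05],[[0,0,0.046],[0,0,0],0.05],[[0,0,0],[0,0,0],0.028],[[0,0,0],[0,0,0],0.028],[[0,0,0],[0,0,0],0.028]]'
python3 -m creep '[[[0.0003,0.0067,0],[0,0,-0.045],0.028],[[0.0006,0.0135,0],[0,0,-0.09],0.028],[[0.0006,0.0135,0],[0,0,-0.09],0.028],[[0.0006,0.0135,0],[0,0,-0.09],0.028],[[0.0006,0.0135,0],[0,0,-0.09],0.028],[[0.0006,0.0135,0],[0,0,-0.09],0.028],[[0.0003,0.0067,0],[0,0,-0.045],0.028],[[0,0,0],[0,0,0],0.028]]'
```

```text
time: 8.75
eef_pos: [0.526, 0.0226, 0.1416]
orientation: [0.743, -0.669, 0.001, -0.001]
contact_force: [0.6, -0.0, -0.0]
gripper_width: 0.0295
finger_force: 0.0
time: 9.75
eef_pos: [0.4509, -0.007, 0.1411]
orientation: [0.895, -0.447, 0.001, -0.001]
contact_force: [-0.2, 0.8, 0.1]
gripper_width: 0.0277
finger_force: 0.0
```

```bash
python3 - <<'E'
from h import *
im=robot.get_image("top"); sc=robot.get_image("scene")
cv2.imwrite("pics/m.png",np.hstack([cv2.resize(i["pixels"][y:y+90,x:x+90,::-1],None,fx=4.4,fy=4.4,interpolation=2) for i,x,y in((im,250,155),(sc,190,130))]))
E
python3 -m creep '[[[0.0006,-0.0135,0],[0,0,0.09],0.028],[[0.0006,-0.0135,0],[0,0,0.09],0.028],[[0.0006,-0.0135,0],[0,0,0.09],0.028],[[0.0006,-0.0135,0],[0,0,0.09],0.028],[[0.0006,-0.0135,0],[0,0,0.09],0.028]]'
python3 -m creep '[[[0.0004,-0.009,0],[0,0,0.06],0.028],[[0.0004,-0.009,0],[0,0,0.06],0.028],[[0.0004,-0.009,0],[0,0,0.06],0.028],[[0.0004,-0.009,0],[0,0,0.06],0.028]]'
```

```text
time: 10.48
eef_pos: [0.5102, 0.0198, 0.1393]
orientation: [0.771, -0.637, -0.001, 0.002]
contact_force: [-7.0, -1.2, 6.1]
gripper_width: 0.0275
finger_force: 3.5
time: 10.98
eef_pos: [0.5462, 0.0228, 0.1392]
orientation: [-0.69, 0.724, 0.001, -0.001]
contact_force: [-7.2, 4.4, 3.8]
gripper_width: 0.0272
finger_force: 3.5
```

View pics/m.png

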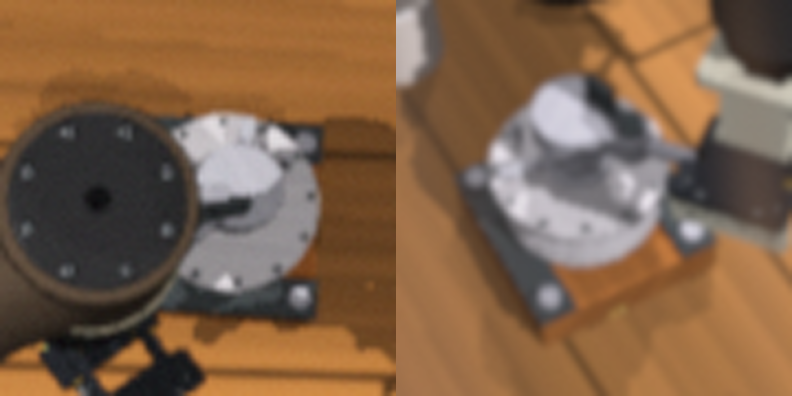

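At swing-back the handle was held by the gripper, with the wrench turned and the lever at (225,208) still over. The nut is now being driven at about 7 N, so I'll continue to the stop.

```bash
python3 -m creep '[[[0.0004,-0.009,0],[0,0,0.06],0.028],[[0.0004,-0.009,0],[0,0,0.06],0.028],[[0.0002,-0.006,0],[0,0,0.04],0.028]]'
python3 -m creep '[[[0.0002,-0.006,0],[0,0,0.04],0.028],[[0.0001,-0.005,0],[0,0,0.033],0.028]]'
```

```text
time: 11.35
eef_pos: [0.5695, 0.02, 0.1391]
orientation: [-0.63, 0.777, 0.002, -0.001]
contact_force: [-10.6, 8.0, 7.8]
gripper_width: 0.0281
finger_force: 5.9
time: 11.6
eef_pos: [0.5794, 0.0177, 0.1391]
orientation: [-0.601, 0.799, 0.002, -0.002]
contact_force: [-12.4, 9.8, 9.0]
gripper_width: 0.028
finger_force: 7.6
```

```bash
python3 -m creep '[[[0,0,0],[0,0,0],0.028],[[0,0,0],[0,0,0],0.028]]'; python3 -m creep '[[[0.0001,-0.005,0],[0,0,0.033],0.028],[[0,0,0],[0,0,0],0.028]]'
python3 - <<'E'
from h import *
st=robot.observe(); im=robot.get_image("wrist")
cv2.imwrite("pics/w5.png",cv2.resize(im["pixels"][0:200,130:350,::-1],None,fx=3,fy=3,interpolation=2))
E
```

```text
time: 11.85
eef_pos: [0.5795, 0.0177, 0.1391]
orientation: [-0.602, 0.799, 0.002, -0.001]
contact_force: [-11.1, 8.8, 5.8]
gripper_width: 0.028
finger_force: 6.4
time: 12.1
eef_pos: [0.5842, 0.0164, 0.1391]
orientation: [-0.588, 0.809, 0.002, -0.002]
contact_force: [-12.7, 10.2, 6.8]
gripper_width: 0.0282
finger_force: 7.1
```

View pics/w5.png

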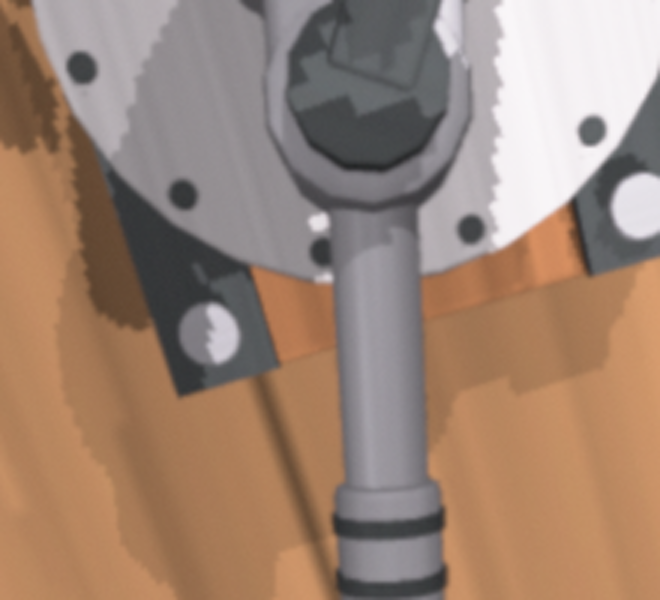

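The handle (375,350) still runs straight along the tool, so it is following and the stop isn't reached yet. Continuing.

```bash
python3 -m creep '[[[0.0003,-0.007,0],[0,0,0.047],0.028],[[0.0003,-0.007,0],[0,0,0.047],0.028],[[0,0,0],[0,0,0],0.028]]'; python3 -m creep '[[[0.0003,-0.006,0],[0,0,0.04],0.028],[[0.0002,-0.005,0],[0,0,0.033],0.028],[[0,0,0],[0,0,0],0.028]]'
```

```text
time: 12.52
eef_pos: [0.597, 0.0118, 0.139]
orientation: [-0.55, 0.835, 0.003, -0.002]
contact_force: [-13.3, 13.2, 8.9]
gripper_width: 0.028
finger_force: 8.7
time: 12.9
eef_pos: [0.6067, 0.0074, 0.139]
orientation: [-0.519, 0.855, 0.003, -0.002]
contact_force: [-15.2, 15.2, 8.8]
gripper_width: 0.0283
finger_force: 9.7
```

```bash
python3 - <<'E'
from h import *
im=robot.get_image("top"); sc=robot.get_image("scene"); w=robot.get_image("wrist")
cv2.imwrite("pics/n.png",np.hstack([cv2.resize(i["pixels"][y:y+100,x:x+z,::-1],(266,266*100//z),interpolation=2)[:266] if 0 else cv2.resize(i["pixels"][y:y+z,x:x+z,::-1],(266,266),interpolation=2) for i,x,y,z in((im,250,155,90),(sc,190,130,90),(w,140,0,220))]))
E
```

```text
(no output)
```

View pics/n.png

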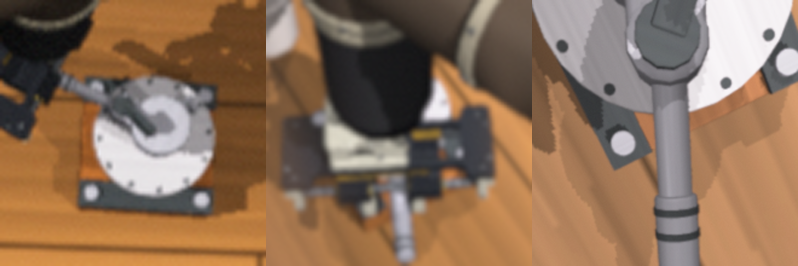

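Handle follows (top view, about 30° past its start) and the lever is still over; no slip. I'll drive on in small steps, watching for a stall.

```bash
python3 -m creep '[[[0.0003,-0.006,0],[0,0,0.04],0.028],[[0.0001,-0.004,0],[0,0,0.027],0.028],[[0,0,0],[0,0,0],0.028]]'; python3 -m creep '[[[0.0001,-0.004,0],[0,0,0.027],0.028],[[0,0,0],[0,0,0],0.028]]'
```

```text
time: 13.42
eef_pos: [0.6154, 0.0028, 0.1391]
orientation: [-0.49, 0.872, 0.003, -0.001]
contact_force: [-14.7, 17.2, 9.9]
gripper_width: 0.0282
finger_force: 10.3
time: 13.68
eef_pos: [0.6187, 0.0008, 0.1391]
orientation: [-0.478, 0.878, 0.003, -0.001]
contact_force: [-14.2, 16.9, 9.1]
gripper_width: 0.0279
finger_force: 10.5
```

```bash
python3 -m creep '[[[0.0001,-0.005,0],[0,0,0.033],0.028],[[0.0001,-0.004,0],[0,0,0.027],0.028],[[0,0,0],[0,0,0],0.028]]';python3 -m creep '[[[0.0001,-0.005,0],[0,0,0.033],0.028],[[0.0001,-0.004,0],[0,0,0.027],0.028],[[0,0,0],[0,0,0],0.028]]'
```

```text
time: 14.05
eef_pos: [0.6261, -0.0041, 0.1391]
orientation: [-0.452, 0.892, 0.003, -0.001]
contact_force: [-15.1, 17.6, 9.7]
gripper_width: 0.0283
finger_force: 11.0
time: 14.42
eef_pos: [0.6333, -0.0093, 0.1391]
orientation: [-0.425, 0.905, 0.003, -0.001]
contact_force: [-14.3, 19.1, 9.1]
gripper_width: 0.0285
finger_force: 11.4
```

```bash
python3 -m creep '[[[0,0.005,0],[0,0,0],0.05],[[0,0.002,0],[0,0,0],0.06],[[0,0,-0.04],[0,0,0],0.06],[[0,0,-0.05],[0,0,0],0.06],[[0.02,0,-0.05],[0,0,0],0.06],[[0.04,0,-0.03],[0,0,0],0.06],[[0.02,0,0],[0,0,0],0.06],[[0,0,0],[0,0,0],0.06]]'
python3 - <<'E'
from h import *
st=robot.observe(); im=robot.get_image("wrist"); save(im,"w6full.png")
P=atz
# centre crop on axis
H=np.array(im["hand_eye"]);M=Rot.from_quat(st["orientation"]).as_matrix()
X=H[:3,:3].T@(M.T@(np.array([.5395,-.126,.15])-st["eef_pos"])-H[:3,3])
c=int(im["fx"]*X[0]/X[2]+im["cx"]);r=int(im["fy"]*X[1]/X[2]+im["cy"]);print(c,r)
y=max(0,r-65);x=c-85
cv2.imwrite("pics/w6.png",cv2.resize(im["pixels"][y:y+150,x:x+170,::-1],None,fx=4,fy=4,interpolation=2)); print(x,y)
E
```

```text
time: 15.42
eef_pos: [0.5789, -0.0711, 0.3097]
orientation: [-0.425, 0.905, 0.0, 0.0]
contact_force: [-0.1, 0.3, -0.5]
gripper_width: 0.0599
finger_force: 0.0
248 116
163 51
```

View pics/w6.png

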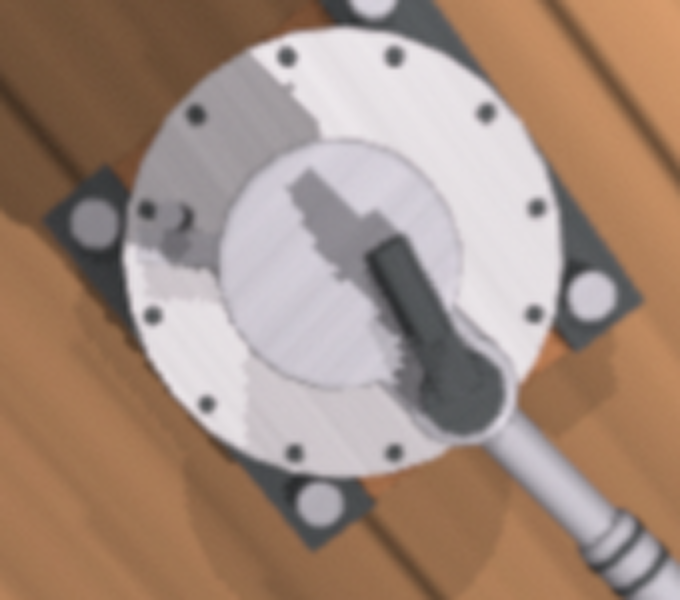

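The last view shows the handle no longer under the tool line: head (340,262), pivot (462,385), so the handle has come back roughly 40° after release. The lever is still on tighten, the pin is at (178,215), and the tail looks to be the pale bar near (175,275). I'll measure the tail's angle numerically.

```bash
python3 - <<'E'
from h import *
st=robot.observe(); im=robot.get_image("wrist")
for r in robot.search_frame("tail_tip",im)[:3]+robot.search_frame("axis",im)[:1]: print(np.round(r["pixel"],1),round(r["p"],2),atz(im,r["pixel"],.113,st).round(4))
def proj(im,X,p,M):
    H=np.array(im["hand_eye"]);C=(H[:3,:3].T@(M.T@(X-p).T-H[:3,3:])).T
    return cv2.projectPoints(C,np.zeros(3),np.zeros(3),np.array([[im["fx"],0,im["cx"]],[0,im["fy"],im["cy"]],[0,0,1]]),np.array([im["k1"],0,0,0.]))[0][:,0]
M0=np.array([[-.069,-.998,0],[-.998,.069,0],[0,0,-1.]])
ang=np.radians(np.arange(30,-81,-3))
for nm,px,p,M in [("start",cv2.imread("pics/w1.png")[:,:,::-1],np.array([.5293,-.0551,.3227]),M0),("now",im["pixels"],np.array(st["eef_pos"]),Rot.from_quat(st["orientation"]).as_matrix())]:
  g=cv2.cvtColor(np.ascontiguousarray(px),cv2.COLOR_RGB2GRAY).astype(np.float32)
  for r in (.044,.050,.057):
    X=np.c_[.5395+r*np.cos(ang),-.126+r*np.sin(ang),np.full(len(ang),.113)]
    uv=proj(im,X,p,M).astype(np.float32)
    print(nm,r,cv2.remap(g,uv[:,:1],uv[:,1:],1)[:,0].astype(int).tolist())
print(np.degrees(ang).round().astype(int).tolist())
E
```

```text
[206.2 111.6] 0.57 [ 0.5747 -0.1614  0.113 ]
[109.6  10.6] 0.31 [ 0.5839 -0.3092  0.113 ]
[254.6 119.9] 0.73 [ 0.5378 -0.1184  0.113 ]
start 0.044 [198, 199, 198, 198, 197, 197, 197, 198, 199, 198, 197, 197, 195, 195, 199, 199, 191, 156, 150, 151, 148, 138, 158, 154, 133, 131, 140, 141, 146, 150, 149, 149, 149, 149, 153, 157, 155]
start 0.05 [197, 197, 198, 196, 193, 192, 199, 217, 221, 216, 197, 196, 194, 195, 200, 199, 185, 149, 149, 148, 137, 136, 189, 194, 154, 125, 122, 112, 122, 104, 130, 150, 149, 150, 149, 155, 157]
start 0.057 [180, 194, 194, 192, 194, 217, 223, 223, 168, 136, 204, 197, 197, 194, 200, 198, 175, 145, 111, 114, 171, 220, 221, 223, 222, 190, 154, 145, 109, 125, 149, 150, 152, 150, 150, 151, 158]
now 0.044 [201, 202, 202, 201, 200, 199, 199, 203, 212, 222, 225, 225, 225, 225, 225, 225, 224, 224, 217, 205, 202, 201, 186, 137, 134, 134, 132, 136, 149, 149, 151, 151, 151, 152, 156, 159, 157]
now 0.05 [200, 201, 201, 199, 196, 197, 217, 223, 224, 224, 224, 224, 224, 224, 224, 223, 223, 223, 223, 212, 200, 200, 198, 159, 118, 109, 108, 100, 125, 112, 140, 152, 150, 151, 151, 157, 158]
now 0.057 [186, 198, 198, 195, 212, 223, 225, 224, 150, 147, 223, 225, 225, 225, 225, 225, 224, 215, 148, 177, 205, 200, 198, 189, 196, 139, 136, 138, 102, 132, 150, 152, 153, 152, 152, 153, 159]
[30, 27, 24, 21, 18, 15, 12, 9, 6, 3, 0, -3, -6, -9, -12, -15, -18, -21, -24, -27, -30, -33, -36, -39, -42, -45, -48, -51, -54, -57, -60, -63, -66, -69, -72, -75, -78]
```

The tail's centre has moved from about -7.5° to -32.5° (0.43 rad), roughly 9° short of the pin. It was probably pushed hard and rebounded. I'll take the handle again from where it lies now and press more gently, easing off slowly.

```bash
python3 - <<'E'
from h import *
st=robot.observe(); im=robot.get_image("wrist"); save(im,"w7.png")
p=st["eef_pos"];M=Rot.from_quat(st["orientation"]).as_matrix()
ax=np.array([.5395,-.126,.15])
B=atz(im,(163+620/4,51+547/4),.15,st);A=atz(im,(163+515/4,51+428/4),.15,st)
for n in(A,B): u=n-ax; print(n.round(4),np.linalg.norm(u),np.degrees(np.arctan2(u[1],u[0])))
u=(B-ax);u/=np.linalg.norm(u);G=ax+.15*u;l=M.T@-u
print("grip tool",(M.T@(G-p)).round(4),"turn z",np.arctan2(l[1],l[0]))
E
```

```text
[ 0.5323 -0.0627  0.15  ] 0.06373355180858202 96.47812682443472
[ 0.5301 -0.0181  0.15  ] 0.10832735494702424 94.97094576557106
grip tool [-0.0381  0.1004  0.1585] turn z -0.7786014540787298
```

```bash
python3 -m creep '[[[-0.019,0.0502,0],[0,0,0],0.06],[[-0.019,0.0502,0],[0,0,0],0.06],[[0,0,0],[0,0,-0.156],0.06],[[0,0,0],[0,0,-0.156],0.06],[[0,0,0],[0,0,-0.156],0.06],[[0,0,0],[0,0,-0.156],0.06],[[0,0,0],[0,0,-0.156],0.06],[[0,0,0],[0,0,0],0.06]]'
python3 -m creep '[[[0,0,0.05],[0,0,0],0.06],[[0,0,0.05],[0,0,0],0.06],[[0,0,0.05],[0,0,0],0.06],[[0,0,0.02],[0,0,0],0.06],[[0,0,0],[0,0,0],0.028],[[0,0,0],[0,0,0],0.028],[[0,0,0],[0,0,0],0.028]]'
```

```text
time: 16.68
eef_pos: [0.5266, 0.0234, 0.309]
orientation: [0.737, -0.676, -0.0, 0.0]
contact_force: [0.0, -0.3, 0.2]
gripper_width: 0.0596
finger_force: 0.0
time: 17.55
eef_pos: [0.5273, 0.0233, 0.1408]
orientation: [0.737, -0.676, 0.001, -0.001]
contact_force: [0.3, -0.3, 0.3]
gripper_width: 0.0354
finger_force: 0.0
```

```bash
for i in 1; do :; done; python3 -m creep '[[[0.0001,-0.006,0],[0,0,0.04],0.028],[[0.0001,-0.006,0],[0,0,0.04],0.028],[[0,0,0],[0,0,0],0.028]]'; python3 -m creep '[[[0.0001,-0.006,0],[0,0,0.04],0.028],[[0.0001,-0.006,0],[0,0,0.04],0.028],[[0,0,0],[0,0,0],0.028]]'; python3 -m creep '[[[0.0001,-0.006,0],[0,0,0.04],0.028],[[0,0,0],[0,0,0],0.028]]'
```

```text
time: 17.92
eef_pos: [0.5391, 0.0236, 0.1396]
orientation: [0.71, -0.705, 0.0, -0.0]
contact_force: [-0.7, -1.1, 0.4]
gripper_width: 0.0281
finger_force: 0.0
time: 18.3
eef_pos: [0.5505, 0.0231, 0.1394]
orientation: [-0.681, 0.732, 0.0, -0.0]
contact_force: [-3.3, 1.2, 2.8]
gripper_width: 0.0279
finger_force: 1.6
time: 18.55
eef_pos: [0.5559, 0.0227, 0.1393]
orientation: [-0.666, 0.746, 0.0, -0.001]
contact_force: [-5.3, 1.2, 3.7]
gripper_width: 0.0279
finger_force: 2.6
```

```bash
cat > pol.py <<'E'
from h import *
def pol(r=(.044,.05,.055)):
  st=robot.observe(); im=robot.get_image("top")
  out={}
  ang=np.radians(np.arange(30,-81,-3))
  K=np.array([[im["fx"],0,im["cx"]],[0,im["fy"],im["cy"]],[0,0,1]])
  g=cv2.cvtColor(im["pixels"],cv2.COLOR_RGB2GRAY).astype(np.float32)
  for q in r:
    X=np.c_[.5395+q*np.cos(ang),-.126+q*np.sin(ang),np.full(len(ang),.113)]
    uv=cv2.projectPoints(X,cv2.Rodrigues(np.array(im["R"]))[0],np.array(im["t"],float),K,np.array([im["k1"],0,0,0.]))[0][:,0].astype(np.float32)
    print(q,cv2.remap(g,uv[:,:1],uv[:,1:],1)[:,0].astype(int).tolist())
if __name__=="__main__": pol()
E
python3 pol.py
python3 -m creep '[[[0.0001,-0.006,0],[0,0,0.04],0.028],[[0.0001,-0.006,0],[0,0,0.04],0.028],[[0,0,0],[0,0,0],0.028]]'; python3 -m creep '[[[0.0001,-0.006,0],[0,0,0.04],0.028],[[0.0001,-0.006,0],[0,0,0.04],0.028],[[0,0,0],[0,0,0],0.028]]'; python3 pol.py
```

```text
0.044 [117, 117, 117, 118, 120, 124, 134, 139, 141, 139, 139, 140, 141, 140, 139, 137, 135, 134, 130, 122, 119, 119, 119, 119, 121, 116, 107, 97, 101, 115, 131, 140, 146, 147, 149, 151, 153]
0.05 [118, 117, 117, 119, 128, 138, 145, 147, 147, 148, 147, 146, 146, 148, 147, 148, 148, 146, 137, 125, 119, 117, 118, 119, 115, 107, 102, 104, 104, 116, 135, 143, 146, 147, 148, 150, 152]
0.055 [145, 124, 118, 126, 139, 144, 141, 128, 135, 146, 149, 147, 147, 148, 148, 146, 139, 120, 123, 125, 121, 121, 121, 125, 128, 126, 126, 121, 116, 128, 142, 147, 147, 147, 148, 148, 146]
time: 18.98
eef_pos: [0.5669, 0.0211, 0.1393]
orientation: [-0.636, 0.772, 0.001, -0.001]
contact_force: [-8.0, 4.1, 6.5]
gripper_width: 0.028
finger_force: 4.7
time: 19.35
eef_pos: [0.5776, 0.0187, 0.1392]
orientation: [-0.604, 0.797, 0.002, -0.002]
contact_force: [-12.2, 6.7, 9.4]
gripper_width: 0.028
finger_force: 7.0
0.044 [120, 120, 118, 118, 119, 121, 128, 137, 142, 142, 143, 143, 141, 140, 138, 134, 126, 125, 124, 124, 122, 121, 123, 122, 116, 109, 106, 99, 101, 113, 128, 139, 146, 147, 150, 152, 153]
0.05 [117, 117, 117, 120, 128, 139, 146, 148, 148, 148, 150, 149, 148, 150, 150, 148, 148, 146, 136, 125, 118, 117, 120, 120, 114, 107, 102, 103, 103, 114, 135, 144, 147, 147, 148, 151, 152]
0.055 [116, 116, 117, 126, 139, 145, 141, 129, 135, 146, 150, 150, 149, 149, 150, 146, 138, 120, 125, 127, 121, 122, 121, 125, 128, 128, 128, 121, 117, 130, 144, 147, 148, 148, 148, 149, 148]
```

The tail does not move although the handle force rises elastically to 13 N (2 N m, well over the nut's 0.9 N m), so the nut is against its stop and the wrench only winds up. I'll ease off slowly and check the tail and pin from above.

```bash
python3 -m creep '[[[0.0001,0.006,0],[0,0,-0.04],0.028],[[0.0001,0.006,0],[0,0,-0.04],0.028],[[0.0001,0.006,0],[0,0,-0.04],0.028],[[0.0001,0.006,0],[0,0,-0.04],0.028],[[0.0001,0.006,0],[0,0,-0.04],0.028],[[0.0001,0.006,0],[0,0,-0.04],0.028],[[0.0001,0.006,0],[0,0,-0.04],0.028],[[0,0,0],[0,0,0],0.028]]'
python3 -m creep '[[[0,0.003,0],[0,0,-0.02],0.028],[[0,0,0],[0,0,0],0.06],[[0,0,0],[0,0,0],0.06],[[0,0,-0.05],[0,0,0],0.06],[[0,0,-0.06],[0,0,0],0.06],[[0.05,0,-0.06],[0,0,0],0.06],[[0.05,0,0],[0,0,0],0.06],[[0,0,0],[0,0,0],0.06]]'
python3 - <<'E'
from h import *
st=robot.observe(); im=robot.get_image("wrist"); save(im,"w8.png")
p=np.array(st["eef_pos"]);M=Rot.from_quat(st["orientation"]).as_matrix()
H=np.array(im["hand_eye"]); cam=M@H[:3,3]+p; print("cam",cam.round(3))
K=np.array([[im["fx"],0,im["cx"]],[0,im["fy"],im["cy"]],[0,0,1]])
g=cv2.cvtColor(im["pixels"],cv2.COLOR_RGB2GRAY).astype(np.float32)
ang=np.radians(np.arange(-20,-66,-2)); print(np.degrees(ang).round().astype(int).tolist())
for z in(.1,.113):
 for r in np.arange(.038,.064,.004):
  X=np.c_[.5395+r*np.cos(ang),-.126+r*np.sin(ang),np.full(len(ang),z)]
  C=(H[:3,:3].T@(M.T@(X-p).T-H[:3,3:])).T
  uv=cv2.projectPoints(C,np.zeros(3),np.zeros(3),K,np.array([im["k1"],0,0,0.]))[0][:,0].astype(np.float32)
  print(z,round(r,3),cv2.remap(g,uv[:,:1],uv[:,1:],1)[:,0].astype(int).tolist())
E
```

```text
time: 20.4
eef_pos: [0.5386, 0.024, 0.1398]
orientation: [0.71, -0.704, 0.0, -0.0]
contact_force: [0.9, 0.4, -0.2]
gripper_width: 0.0281
finger_force: 0.0
time: 21.4
eef_pos: [0.5379, -0.0685, 0.2981]
orientation: [0.716, -0.698, 0.0, -0.0]
contact_force: [-0.7, 0.8, -1.0]
gripper_width: 0.0601
finger_force: 0.0
cam [ 0.539 -0.142  0.456]
[-20, -22, -24, -26, -28, -30, -32, -34, -36, -38, -40, -42, -44, -46, -48, -50, -52, -54, -56, -58, -60, -62, -64]
0.1 0.038 [189, 185, 182, 180, 179, 178, 171, 147, 125, 127, 130, 130, 131, 132, 133, 132, 133, 143, 147, 148, 147, 148, 148]
0.1 0.042 [220, 212, 201, 196, 196, 197, 196, 179, 142, 127, 132, 133, 133, 134, 134, 133, 139, 149, 148, 148, 149, 149, 149]
0.1 0.046 [222, 221, 218, 206, 199, 199, 198, 192, 169, 131, 131, 132, 130, 131, 132, 129, 139, 145, 148, 149, 149, 149, 149]
0.1 0.05 [221, 222, 218, 208, 200, 197, 196, 197, 191, 151, 124, 115, 110, 109, 107, 97, 105, 109, 101, 109, 144, 150, 149]
0.1 0.054 [222, 221, 221, 219, 209, 197, 197, 198, 195, 179, 160, 128, 112, 112, 114, 127, 134, 135, 135, 139, 148, 152, 151]
0.1 0.058 [220,
[... 425 characters left out ...]
129, 133, 133, 134, 135, 133, 139, 149, 149, 148, 148, 149, 150]
0.113 0.046 [222, 222, 221, 212, 199, 198, 199, 199, 193, 156, 132, 131, 124, 118, 122, 121, 115, 116, 124, 139, 149, 149, 149]
0.113 0.05 [220, 220, 221, 219, 209, 198, 197, 197, 195, 169, 129, 115, 109, 109, 109, 109, 126, 132, 128, 114, 140, 150, 150]
0.113 0.054 [221, 223, 223, 222, 213, 197, 195, 196, 197, 190, 189, 176, 133, 123, 127, 123, 135, 135, 136, 142, 149, 151, 151]
0.113 0.058 [223, 198, 128, 117, 189, 208, 200, 200, 197, 197, 196, 188, 144, 136, 135, 133, 111, 71, 98, 144, 150, 149, 151]
0.113 0.062 [221, 212, 154, 162, 210, 222, 220, 220, 222, 222, 217, 208, 186, 148, 147, 149, 134, 97, 121, 149, 148, 150, 150]
```

The tail (about -28° to -39°) sits directly against the pin (about -40° to -50°). The robot is clear and the lever is on tighten, so I'm handing in.

```bash
python3 -c "
from station import robot
print(robot.close_job())"
```

```text
the job is handed in; nothing more can be done
None
```

I flipped the lever to tighten, swung the handle back about 40°, then turned the nut until its tail met the stop pin and handed the job in; no verdict came back, and the tail on the pin is from the last wrist-camera measurement.

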